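Hang the forming cup on the rail carrier and run it to the mark

ROBOT

A 7-joint arm with a two-finger parallel gripper is mounted at the origin on the work surface. World frame = base frame: x ahead of the robot, y to its left, z up, the work surface at z = 0. Lengths are in m, angles in rad, forces in N, time in s.
With the tool pointing down it reaches from about 0.4 to 0.875 m from the base axis. Payload 19.3 kg.
Tool frame: the origin (TCP) lies between the finger pads; the fingertips stand bot.tcp_to_tips ahead of it and the grasp point (between the pads) is the TCP (bot.tcp_to_tips is the distance from the TCP to the fingertips, in m); z points along the fingers, y is the line along which they close (so a half turn about z gives the same grasp; the last joint's range is limited). The gripper opens to 85 mm and grips with 20 to 120 N. Pads are 22 mm wide; open, the fingers measure 114 mm over their backs; the gripper's body (76 mm by 85 mm) begins 54 mm behind the grasp point. The pads swing forward as they close: fully open they stand 13 mm farther back than shut.
Start: joints at [1.157, 0.521, -0.036, 1.599, 0.021, 1.021, -0.113], TCP at [0.211, -0.588, 0.25] pointing down, gripper open.
Joint ranges: [-2.91, 2.91], [-0.3, 2.13], [-1.5, 1.42], [0.17, 2.43], [-1.26, 4.41], [0.16, 1.93], [-2.52, 2.52]. Speed limits (rad/s): [1.89, 1.89, 2.39, 2.39, 3.01, 3.01, 3.01].

INTERFACE

Orientations are given as [roll, pitch, yaw] about the fixed x, y, z axes, in that order (R = Rz(yaw) Ry(pitch) Rx(roll)).
In Python, from workcell import telemetry, grab_frame, bot gives the robot as it stands. The module is installed in compiled form; this text tells all that it offers.
- The arm moves only by the shell command python3 -m crank 'ROWS' [FORCE]. ROWS is text: rows parted by semicolons, each of 7 numbers parted by spaces: the finger opening in m, from 0 to 0.0854, then the shift along the tool's x, y, z in m, then the turn, a rotation vector about the tool's x, y, z in degrees. A call has exactly 8 rows; each row shifts and turns the commanded pose from where the row before left it, along the tool's axes as they then stand; what a row does not reach is not made up. A row lasts 1/12 s, in which the tool goes at most 41.7 mm and 7.16 degrees, less where a joint would pass 70% of its speed; a pose out of reach is approached as far as the arm can. A call with a gripper value outside its range is refused whole. The fingers move at their own pace and stop on an object; FORCE is the grip in N (left out, the last holds). Time passes only in rows, so rows that do not move let the fingers close, or fill a call up. It gives the time, the measured TCP pose, the force, the opening and the grip force at its end, in the units of the state.
- telemetry.observe(): the state, without advancing time (a new reading comes with each control period).
- grab_frame(name): name is "side" or "top" or "wrist"; returns a dict with "pixels" (384x512x3 uint8, red, green, blue), "depth" (384x512 float32, m along the optical axis (not along the pixel's ray), 0 where there is no reading), "vertical_fov" (degrees; the focal length in pixels is half the picture's height over the tangent of half this angle, whatever the lens; pixels are square), "cx", "cy" (the principal point, pixels), "R" (3x3) and "t" (3): a world point X has camera coordinates R X + t; the wrist camera has in their place "hand_eye" (4x4, takes a point from camera to tool coordinates, whose origin is the TCP and whose axes are the flange's). Camera axes: x right, y down, z forward; pixel columns grow to the right and rows downward; lengths in m; the calibration is good to about 2 mm. A picture is of the moment at which its call begins: read the wrist's pose just before it.
- bot.job_done(): hands the job in; it is judged then, once.
The state is a dict: "clock": time; "qpos": joint angles; "qd": joint speeds; "joint_efforts": joint torques, N m; "position": TCP position; "tool_rot": TCP orientation; "force": force on the tool from outside, world axes, zero at the start; "moment": the same for the moment, N m; "grip_width": finger opening in m; "finger_force": force on a finger pad.
Only numpy, scipy, OpenCV 4.12 (cv2) and the standard library are available. Lean on these libraries where they do the work, as an engineer would, in place of code of your own. Each camera call takes 0.05 s, during which the arm holds its last target. There are 200 camera calls.

TASK

Bring the copper forming cup to its mark on the rail: first take the walnut spacer block that stands in the way, between the carrier's hook and the pointed mark post, and stand it upright on the flat steel gauge plate, leaving the other block where it is. Then hang the cup by its bail on the carrier's hook and let go of it, and only after that slide the carrier along the rail until its pointer is level with the tip of the mark post. Leave the cup hanging still, and do not knock over or shove the other things on the bench.

Things in the scene. Friction and masses are not known exactly. Their poses are not given: they have to be found in the camera images.
- cup: Copper cup, 50 mm tall, rim 68 mm, foot 52 mm across, 0.2 kg. Rigid bail of 6 mm bar in its y-z plane, from the rim at y +-33 mm to a 20 mm wide flat top, underside 102 mm above the foot (opening over the rim 52 mm high). On it an upright walnut grip, 16 mm in diameter, 107 to 165 mm above the foot. Origin: centre of the foot. At one of four places on the robot's side of the rail, any yaw.
- cup_eye (a point): Middle of the underside of the cup's bail top, on the cup's axis, 102 mm above its foot: the place that rests on the hook.
- rail: Horizontal steel rail, 12 mm round bar along its own y axis, 560 mm long between two posts 20 mm thick at y = +-280 mm, bar axis 165 mm above the bench, fixed to the bench. Origin on the bench under the bar's middle; x points away from the robot, y along the bar to the left.
- carrier (a joint): Aluminium carrier sliding on the rail (about 2 N friction, stays where left); value = position along the rail's y, m, 0 at mid, +-0.23. Block 36 x 40 mm (x, y), 143 to 187 mm above the bench, round the bar; above it a lug 20 x 40 mm, centred over the bar, up to 227 mm, to be pushed on its flat end faces. A hook of 8 mm rod runs out from it towards the robot, slightly down, then turns up.
- hook_seat (a point): Lowest point on top of the hook's rod, where a handle settles: 70 mm from the bar axis towards the robot (rail's -x), 164 mm above the bench. The rod leaves the carrier 12 mm higher; the upturned tip ends 22 mm nearer the robot than the seat and 22 mm above it. Axes like the rail's.
- pointer (a point): End of the carrier's thin pointer fin on the side away from the robot, 31 mm beyond the bar axis, 213 mm above the bench, at the middle of the carrier's width. Axes like the rail's.
- mark: The mark: fixed steel post 12 mm wide with a pointed diamond head 26 mm wide, tip 200 mm high, 48 mm beyond the bar (rail's +x), near the left or the right end of the rail. Origin on the bench under its tip, axes like the rail's; the pointer must come to the same y as the tip. A similar post with a flat T-shaped top stands near the other end and means nothing.
- block_l: Walnut spacer block, 45 x 45 mm, 110 mm tall, 0.15 kg, standing loose under the hook's path left (+y) of the carrier. Origin at the centre of its underside, z up. It is in the way if the mark is on the left.
- block_r: The same kind of walnut spacer block, standing right (-y) of the carrier. It is in the way if the mark is on the right.
- plate: Flat steel gauge plate, 120 x 120 mm and 8 mm thick, fixed to the bench. Origin at the centre of its underside, so its top is 8 mm above the origin. It lies at one of the four places on the robot's side of the rail.
- jar: White ceramic jar, 72 mm in diameter, 120 mm tall, bystander at one of the four places. Origin at the centre of its underside.
- oilcan: Steel can, 60 mm in diameter, 135 mm tall, bystander at one of the four places. Origin at the centre of its underside.
- gobowl: Closed wooden go-stone bowl, 124 mm in diameter, 108 mm tall, bystander right of the rail. Origin at the centre of its underside.
- slate1: Slate blank, 70 x 70 x 12 mm, lying flat in the middle on the robot's side of the rail, bystander. Origin at the centre of its underside.
- brush: Small hand brush with a wooden handle lying left of the rail, bystander.
Not all that is in view belongs to the job. Leave any blue, turquoise or yellow look-alike of the mark alone.

How it is judged:
By the outcome, as a careful person would: the job done as asked, in the order asked, and still so for the second after the job is handed in, with the robot touching nothing.
It also fails if it takes over 72 s, if anything falls off the work surface, if the arm or the gripper's body presses on something with over 40 N, if the wrist force passes 120 N, or if a joint passes its speed limit or range.

## Working session

There is one attempt and no reset: what is moved stays moved. The work goes in short steps, Python scripts to look and compute and a shell command to move; the robot and the scene stay as the last step left them, time stands still between calls to the robot, and variables do not carry over. Pictures are saved under pics/ and viewed, at most 13 in all, crops included, and the job is handed in when it is done.

```bash
mkdir -p pics
cat > h.py <<'E'
import numpy as np, cv2
from workcell import telemetry, grab_frame, bot
from scipy.spatial.transform import Rotation as Ro
def state(): return telemetry.observe()
def K(f):
    F=f["pixels"].shape[0]/2/np.tan(np.radians(f["vertical_fov"])/2); return F
def cloud(f,s=None):
    F=K(f); d=f["depth"]; v,u=np.mgrid[:d.shape[0],:d.shape[1]]
    P=np.stack([(u-f["cx"])/F*d,(v-f["cy"])/F*d,d],-1)
    if "R" in f: R,t=np.array(f["R"]),np.array(f["t"]); W=(P-t)@R
    else:
        H=np.array(f["hand_eye"]); P=P@H[:3,:3].T+H[:3,3]
        W=P@Ro.from_euler('xyz',s["tool_rot"]).as_matrix().T+np.array(s["position"])
    W[d==0]=np.nan; return W
def save(f,n,k=1): cv2.imwrite('pics/'+n,cv2.resize(f["pixels"][:,:,::-1],None,fx=k,fy=k))
E
python3 - <<'E'
from h import *
s=state(); print({k:np.round(v,3) for k,v in s.items()}, bot.tcp_to_tips)
for n in("top","side"):
    f=grab_frame(n); save(f,n+'0.png',1.5); print(n,f["R"],f["t"],f["vertical_fov"],(f["depth"]>0).mean())
    np.save(n+'_W.npy',cloud(f)); np.save(n+'_p.npy',f["pixels"])
E
```

```text
{'clock': np.float64(0.0), 'qpos': array([ 1.157,  0.522, -0.036,  1.6  ,  0.021,  1.021, -0.113]), 'qd': array([ 0.001, -0.001,  0.001,  0.001,  0.   ,  0.   , -0.001]), 'joint_efforts': array([-2.0000e-03, -9.2711e+01,  1.9790e+00, -3.6994e+01,  1.8000e-02,
        8.0000e-03,  0.0000e+00]), 'position': array([ 0.21 , -0.588,  0.25 ]), 'tool_rot': array([-3.14 ,  0.   ,  0.344]), 'force': array([ 0.824, -0.048,  0.21 ]), 'moment': array([ 0.007, -0.039, -0.025]), 'finger_force': np.float64(0.0), 'grip_width': np.float64(0.086)} 0.019
top [[-0.02187309 -0.99948614 -0.02343135]
 [-0.98861194  0.02511358 -0.14837702]
 [ 0.14888922  0.01991905 -0.98865324]] [0.05364001 0.65514231 1.160177  ] 53.740291667637656 0.9957733154296875
side [[-0.83296818 -0.55316208  0.01325602]
 [-0.38465675  0.56167399 -0.7325036 ]
 [ 0.39774765 -0.61525121 -0.68063408]] [0.54527379 0.34233182 0.97484975] 56.281664440211586 0.9959309895833334
```

View pics/top0.png

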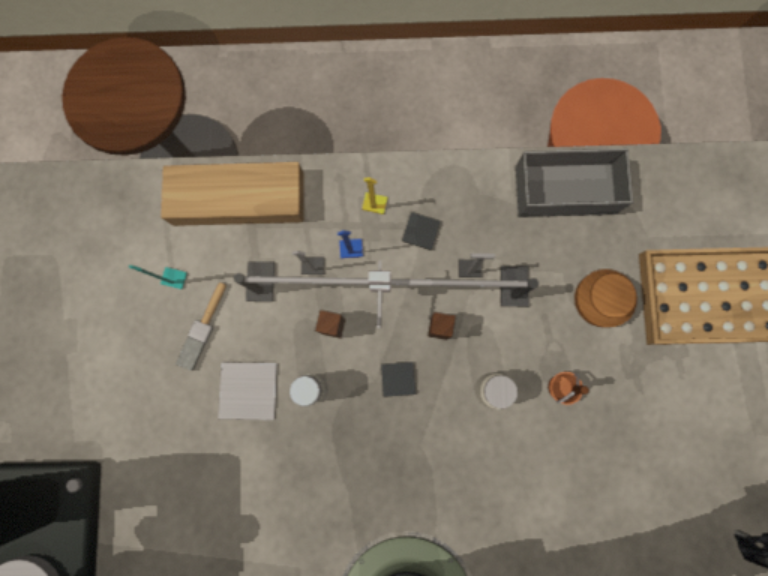

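View pics/side0.png

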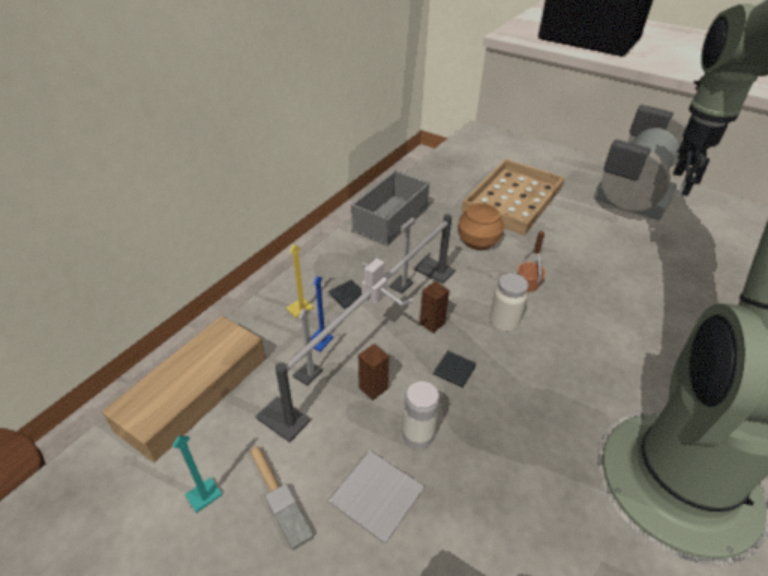

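The top view shows the cup at (567,388), jar (500,390), can (305,390), plate (248,390), and blocks at (330,323) and (442,325). Carrier is at (380,282), and the grey posts are near (310,262) and (475,262). Next I zoom in on the post heads and measure.

Run:
```python
from h import *
p=np.load('side_p.npy');W=np.load('side_W.npy')
a=p[185:260,185:235];b=p[135:210,250:300]
cv2.imwrite('pics/posts.png',cv2.resize(np.hstack([a,b])[:,:,::-1],None,fx=7,fy=7,interpolation=cv2.INTER_CUBIC))
p=np.load('top_p.npy');W=np.load('top_W.npy')
def r(n,u0,u1,v0,v1,z0,z1):
    q=W[int(v0/1.5):int(v1/1.5),int(u0/1.5):int(u1/1.5)].reshape(-1,3); q=q[(q[:,2]>z0)&(q[:,2]<z1)]
    if len(q)<3: print(n,len(q));return
    c=cv2.minAreaRect((q[:,:2]*1000).astype(np.float32))
    print(n,len(q),'med',np.round(np.median(q,0),4),'min',np.round(q.min(0),3),'max',np.round(q.max(0),3),np.round(c[0],1),np.round(c[1],1),round(c[2],1))
r('blkL',305,355,300,345,.095,.125); r('blkR',420,465,300,345,.095,.125)
r('plate',210,285,350,430,.004,.015); r('can',280,330,365,410,.12,.15); r('jar',470,525,360,415,.105,.135)
r('cuprim',540,600,360,415,.035,.06); r('grip',540,620,360,415,.11,.18)
r('bar',250,530,265,300,.15,.18);r('lug',360,400,260,300,.2,.24);r('hook',370,390,298,335,.14,.2)
r('postL',290,330,240,285,.1,.22);r('postR',455,500,240,280,.1,.22)
r('slate',375,425,355,400,.006,.02); r('bowl',565,645,260,335,.08,.13)
# rail ends
for u in (280,300,320,340,430,440,450,500):
    q=W[180:200,int(u/1.5)]; q=q[(q[:,2]>.15)&(q[:,2]<.18)]; print(u,np.round(q.mean(0),4) if len(q) else None)
```

```text
blkL 228 med [0.5733 0.1437 0.1107] min [0.548 0.119 0.096] max [0.6   0.169 0.116] [574.5 144.4] [44.8 45.4] 76.4
blkR 228 med [ 0.5643 -0.0846  0.1108] min [ 0.54  -0.109  0.097] max [ 0.589 -0.06   0.117] [565.1 -85.3] [45.1 45. ] 78.6
plate 1492 med [0.4399 0.3305 0.0086] min [0.36  0.254 0.004] max [0.529 0.416 0.015] [444.5 335. ] [161.8 168.5] 89.9
can 329 med [0.4417 0.1861 0.1356] min [0.412 0.16  0.121] max [0.47  0.217 0.143] [442.2 187.5] [56.2 55.8] 46.7
jar 383 med [ 0.4306 -0.1905  0.121 ] min [ 0.401 -0.221  0.107] max [ 0.462 -0.16   0.127] [ 431.7 -190.7] [60.8 60.1] 88.6
cuprim 118 med [ 0.4312 -0.3423  0.0496] min [ 0.4   -0.37   0.036] max [ 0.464 -0.305  0.056] [ 432.2 -337.4] [65.1 63.7] 88.7
grip 59 med [ 0.434  -0.3338  0.1624] min [ 0.425 -0.345  0.11 ] max [ 0.441 -0.33   0.168] [ 432.9 -337.5] [15.  14.4] 13.4
bar 751 med [0.6443 0.0126 0.1709] min [ 0.611 -0.245  0.15 ] max [0.661 0.29  0.18 ] [631.   22.7] [536.1  41.6] 87.5
lug 134 med [0.6451 0.0367 0.227 ] min [0.635 0.018 0.21 ] max [0.675 0.056 0.233] [655.4  36.7] [38.3 39.7] 88.3
hook 62 med [0.5862 0.0398 0.1693] min [0.556 0.036 0.162] max [0.614 0.043 0.187] [585.   39.8] [ 6.1 58.4] 88.9
postL 162 med [0.6538 0.1847 0.1709] min [0.646 0.136 0.103] max [0.704 0.212 0.202] [674.7 173.6] [76.3 56.3] 88.2
postR 85 med [ 0.6835 -0.157   0.1951] min [ 0.681 -0.18   0.1  ] max [ 0.689 -0.135  0.203] [ 685.  -157.5] [44.7  7.2] 87.9
slate 488 med [0.4583 0.0072 0.0128] min [ 0.417 -0.043  0.006] max [0.509 0.05  0.019] [463.6   3.1] [93.4 92.3] 88.9
bowl 840 med [ 0.6139 -0.4251  0.0999] min [ 0.562 -0.477  0.08 ] max [ 0.667 -0.38   0.111] [ 615.4 -429.2] [98.4 95.5] 25.1
280 [0.6551 0.2315 0.1717]
300 [0.6514 0.1912 0.17  ]
320 [0.6501 0.1534 0.1718]
340 [0.6489 0.1158 0.1734]
430 [ 0.6407 -0.0561  0.17  ]
440 [ 0.6415 -0.0761  0.171 ]
450 [ 0.6397 -0.0961  0.17  ]
500 [ 0.6358 -0.1901  0.1702]
```

View pics/posts.png

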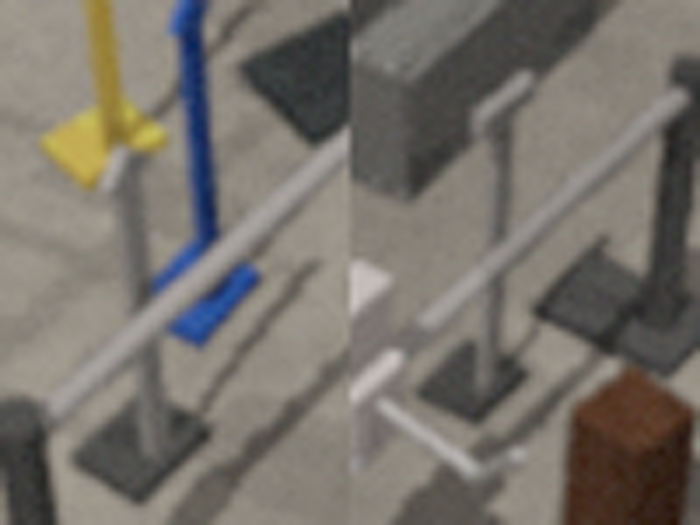

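The left post has the pointed head, so the mark is on the left and block_l goes to the plate. The right post is the T.

```bash
cat >> h.py <<'E'
def go(x,y,z,yaw=None):
    s=state(); R=Ro.from_euler('xyz',s["tool_rot"]).as_matrix(); yw=np.degrees(s["tool_rot"][2])
    print('t %.1f pos %s yaw %.1f tilt %s w %.4f ff %.1f F %s'%(s["clock"],np.round(s["position"],4),yw,np.round(np.degrees(s["tool_rot"][:2]),1),s["grip_width"],s["finger_force"],np.round(s["force"],1)))
    d=np.array([x,y,z])-s["position"]
    print('delta tool now',np.round(R.T@d*1000,1), end=' ')
    if yaw is not None: print('turn tz %.1f'%-(yaw-yw),' delta after turn',np.round((Ro.from_euler('xyz',[180,0,yaw],degrees=True).as_matrix().T@d)*1000,1))
    else: print()
E
python3 - <<'E'
from h import *
for n in('top','side'):
    W=np.load(n+'_W.npy');P=np.load(n+'_p.npy').astype(int)
    g=lambda m:W[m]
    x,y,z=W[...,0],W[...,1],W[...,2]
    q=g((x>.67)&(x<.73)&(y>.1)&(y<.24)&(z>.17)&(z<.21)); print(n,'head',len(q),np.round(q.mean(0),4),np.round(q[np.argsort(-q[:,2])[:6]],4).tolist())
    sat=P.max(-1)-P.min(-1)
    m=((x>.3)&(x<.6)&(y>.24)&(y<.44)&(z>.004)&(z<.014)&(sat<40)).astype(np.uint8)
    m=cv2.morphologyEx(m,cv2.MORPH_OPEN,np.ones((5,5)))
    k,l,st,c=cv2.connectedComponentsWithStats(m); i=1+np.argmax(st[1:,4]); q=W[l==i]
    r=cv2.minAreaRect((q[:,:2]*1000).astype(np.float32)); print('plate',len(q),np.round(q.mean(0),4),r)
    q=g((np.hypot(x-.4325,y+.3375)<.045)&(z>.06)&(z<.104)); d=q[:,:2]-[.4325,-.3375]
    u,s_,v=np.linalg.svd(d); print('bail',len(q),np.round(d.mean(0),4),'dir',np.degrees(np.arctan2(v[0,1],v[0,0])),s_)
    q=g((np.hypot(x-.4325,y+.3375)<.03)&(z>.115)&(z<.175)); print('grip',len(q),np.round(q.mean(0),4),(q.min(0)+q.max(0))/2)
    q=g((x>.62)&(x<.69)&(y>0)&(y<.08)&(z>.21)&(z<.24)); print('lug',np.round((q.min(0)+q.max(0))/2,4)); q=q[np.abs(q[:,2]-.227)<.004]; print(cv2.minAreaRect((q[:,:2]*1000).astype(np.float32)))
go(.5745,.144,.25,-13.6)
E
```

```text
top head 29 [0.7    0.1903 0.1917] [[0.7019, 0.1887, 0.2024], [0.7024, 0.1919, 0.2003], [0.6998, 0.1921, 0.199], [0.6998, 0.1893, 0.1987], [0.7001, 0.1951, 0.1979], [0.6999, 0.1867, 0.1976]]
plate 943 [0.4489 0.3264 0.0089] ((440.600830078125, 330.93609619140625), (119.24922180175781, 114.40080261230469), 88.70873260498047)
bail 37 [-0.0028  0.0023] dir 143.3966217689542 [0.15594814 0.00989417]
grip 55 [ 0.4331 -0.3352  0.1521] [ 0.43258212 -0.33730376  0.14236967]
lug [0.6551 0.037  0.222 ]
((645.3629150390625, 37.019248962402344), (38.34821701049805, 17.113191604614258), 88.66133117675781)
side head 46 [0.7012 0.192  0.1867] [[0.704, 0.1915, 0.2022], [0.7032, 0.1928, 0.1998], [0.7014, 0.1907, 0.199], [0.6995, 0.1888, 0.1986], [0.702, 0.1945, 0.1979], [0.6998, 0.1928, 0.1978]]
plate 1936 [0.4403 0.334  0.0086] ((441.5701904296875, 331.65185546875), (121.38118743896484, 121.56685638427734), 87.82270812988281)
bail 36 [-0.0013  0.0035] dir 144.18639204327408 [0.14660805 0.01679696]
grip 62 [ 0.434  -0.3342  0.1439] [ 0.43535835 -0.33599366  0.14101695]
lug [0.6579 0.038  0.2198]
((647.87158203125, 37.628562927246094), (39.20869827270508, 22.049219131469727), 87.44981384277344)
t 0.1 pos [ 0.2106 -0.5882  0.2498] yaw 19.7 tilt [-179.9    0. ] w 0.0856 ff 0.0 F [ 0.4 -0.1 -0.1]
delta tool now [ 5.895e+02 -5.666e+02  3.000e-01] turn tz 33.3  delta after turn [ 1.816e+02 -7.972e+02 -2.000e-01]
```

```bash
python3 -m crank '0.08 0 0 0 0 0 6.66;0.08 0 0 0 0 0 6.66;0.08 0 0 0 0 0 6.66;0.08 0 0 0 0 0 6.66;0.08 0 0 0 0 0 6.66;0.08 0.006 -0.026 0 0 0 0;0.08 0.006 -0.026 0 0 0 0;0.08 0.006 -0.026 0 0 0 0'
python3 -m crank '0.08 0.006 -0.026 0 0 0 0;0.08 0.006 -0.026 0 0 0 0;0.08 0.006 -0.026 0 0 0 0;0.08 0.006 -0.026 0 0 0 0;0.08 0.006 -0.026 0 0 0 0;0.08 0.006 -0.026 0 0 0 0;0.08 0.006 -0.026 0 0 0 0;0.08 0.006 -0.026 0 0 0 0'
python3 -m crank '0.08 0.006 -0.026 0 0 0 0;0.08 0.006 -0.026 0 0 0 0;0.08 0.006 -0.026 0 0 0 0;0.08 0.006 -0.026 0 0 0 0;0.08 0.006 -0.026 0 0 0 0;0.08 0.006 -0.026 0 0 0 0;0.08 0.006 -0.026 0 0 0 0;0.08 0.006 -0.026 0 0 0 0'
python3 -m crank '0.08 0.006 -0.026 0 0 0 0;0.08 0.006 -0.026 0 0 0 0;0.08 0.006 -0.026 0 0 0 0;0.08 0.006 -0.026 0 0 0 0;0.08 0.006 -0.026 0 0 0 0;0.08 0.006 -0.026 0 0 0 0;0.08 0.006 -0.026 0 0 0 0;0.08 0.006 -0.026 0 0 0 0'
python3 -c "
from h import *
go(.5745,.144,.25,-13.6)"
```

```text
clock: 0.77
position: [0.2466, -0.5157, 0.2498]
tool_rot: [-3.141, 0.001, -0.238]
force: [0.3, -0.8, -0.1]
grip_width: 0.0798
finger_force: 0.0
clock: 1.43
position: [0.3423, -0.3247, 0.2502]
tool_rot: [-3.141, 0.0, -0.237]
force: [0.6, 0.1, 0.7]
grip_width: 0.0803
finger_force: 0.0
clock: 2.1
position: [0.4379, -0.1338, 0.2502]
tool_rot: [-3.142, 0.0, -0.238]
force: [-0.1, -0.6, 0.1]
grip_width: 0.0799
finger_force: 0.0
clock: 2.77
position: [0.5335, 0.057, 0.2501]
tool_rot: [3.141, 0.0, -0.237]
force: [-0.5, -0.0, 0.4]
grip_width: 0.0802
finger_force: 0.0
t 2.8 pos [0.5335 0.057  0.2501] yaw -13.6 tilt [180.   0.] w 0.0802 ff 0.0 F [-0.5 -0.   0.4]
delta tool now [ 19.4 -94.2   0.1] turn tz -0.0  delta after turn [ 19.4 -94.2   0.1]
```

```bash
python3 -m crank '0.07 0.005 -0.024 0 0 0 0;0.07 0.005 -0.024 0 0 0 0;0.07 0.005 -0.024 0 0 0 0;0.07 0.0045 -0.022 0 0 0 0;0.07 0 0 0 0 0 0;0.07 0 0 0 0 0 0;0.07 0 0 0 0 0 0;0.07 0 0 0 0 0 0' >/dev/null
python3 - <<'E'
from h import *
s=state();f=grab_frame('wrist');W=cloud(f,s);save(f,'w1.png');x,y,z=W[...,0],W[...,1],W[...,2]
print(f['hand_eye'])
q=W[(abs(z-.11)<.007)&(np.hypot(x-.5745,y-.144)<.05)];print(len(q),cv2.minAreaRect((q[:,:2]*1000).astype(np.float32)))
go(.5745,.144,.09,-13.6)
E
```

```text
[[-1.21910365e-03 -9.61565834e-01 -2.74571776e-01  6.91944101e-02]
 [ 9.99999213e-01 -1.25378514e-03 -4.91883846e-05 -1.33267957e-04]
 [-2.96956142e-04 -2.74571620e-01  9.61566606e-01 -1.22280265e-01]
 [ 0.00000000e+00  0.00000000e+00  0.00000000e+00  1.00000000e+00]]
2966 ((574.7451782226562, 144.88186645507812), (45.07240295410156, 44.244815826416016), 76.61963653564453)
t 3.5 pos [0.5742 0.1416 0.2504] yaw -13.7 tilt [180.  -0.] w 0.0698 ff 0.0 F [-0.7 -0.   0.4]
delta tool now [ -0.3  -2.5 160.4] turn tz -0.1  delta after turn [ -0.2  -2.4 160.4]
```

View pics/w1.png

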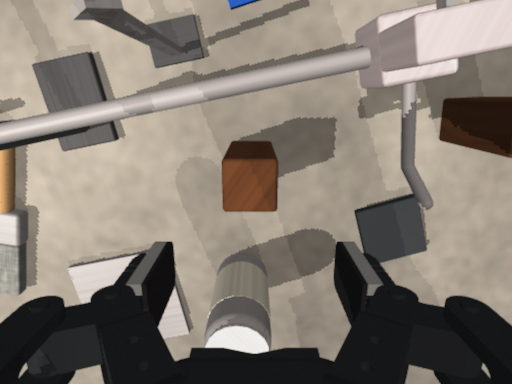

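The wrist view shows the block squarely between the fingers at (250,180), with the hook and bar clear. Descending to grasp.

```bash
python3 -m crank '0.07 0 -0.003 0.020 0 0 0;0.07 0 0 0.022 0 0 0;0.07 0 0 0.022 0 0 0;0.07 0 0 0.022 0 0 0;0.07 0 0 0.022 0 0 0;0.07 0 0 0.022 0 0 0;0.07 0 0 0.020 0 0 0;0.07 0 0 0.008 0 0 0' >/dev/null
python3 -m crank '0.03 0 0 0 0 0 0;0.03 0 0 0 0 0 0;0.03 0 0 0 0 0 0;0.03 0 0 0 0 0 0;0.03 0 0 0 0 0 0;0.03 0 0 0 0 0 0;0.03 0 0 0 0 0 0;0.03 0 0 0 0 0 0' 40
python3 -c "
from h import *
go(.441,.331,.25,-2)"
```

```text
clock: 4.82
position: [0.5754, 0.1455, 0.0932]
tool_rot: [-3.141, -0.001, -0.238]
force: [-0.5, -1.2, 8.3]
grip_width: 0.0444
finger_force: 42.3
t 4.8 pos [0.5754 0.1455 0.0932] yaw -13.6 tilt [-1.8e+02 -1.0e-01] w 0.0444 ff 42.3 F [-0.5 -1.2  8.3]
delta tool now [-174.1 -148.7 -156.9] turn tz -11.6  delta after turn [-140.8 -180.7 -156.8]
```

```bash
python3 -m crank '0.03 0 0 -0.010 0 0 0;0.03 0 0 -0.020 0 0 0;0.03 0 0 -0.025 0 0 0;0.03 0 0 -0.025 0 0 0;0.03 0 0 -0.025 0 0 0;0.03 0 0 -0.025 0 0 0;0.03 0 0 -0.020 0 0 0;0.03 0 0 -0.010 0 0 0'
python3 -m crank '0.03 0 0 0 0 0 -5.8;0.03 0 0 0 0 0 -5.8;0.03 -0.024 -0.030 0 0 0 0;0.03 -0.024 -0.030 0 0 0 0;0.03 -0.024 -0.030 0 0 0 0;0.03 -0.024 -0.030 0 0 0 0;0.03 -0.024 -0.031 0 0 0 0;0.03 -0.021 -0.030 0 0 0 0'
python3 -m crank '0.03 0 0 0.02 0 0 0;0.03 0 0 0.03 0 0 0;0.03 0 0 0.03 0 0 0;0.03 0 0 0.025 0 0 0;0.03 0 0 0.02 0 0 0;0.03 0 0 0.01 0 0 0;0.03 0 0 0 0 0 0;0.03 0 0 0 0 0 0'
python3 - <<'E'
from h import *
f=grab_frame('side');save(f,'s1.png',1.5)
go(.441,.331,.102,-2)
E
```

```text
clock: 5.48
position: [0.5756, 0.1457, 0.2557]
tool_rot: [-3.14, -0.003, -0.237]
force: [0.7, 0.3, -1.6]
grip_width: 0.0443
finger_force: 41.3
clock: 6.15
position: [0.4385, 0.3325, 0.2523]
tool_rot: [3.141, 0.0, -0.035]
force: [0.9, 1.2, -1.0]
grip_width: 0.0446
finger_force: 41.5
clock: 6.82
position: [0.4404, 0.3314, 0.1177]
tool_rot: [3.141, 0.0, -0.035]
force: [0.7, 0.2, -0.6]
grip_width: 0.0445
finger_force: 41.5
t 6.9 pos [0.4408 0.3316 0.1183] yaw -2.0 tilt [-180.   -0.] w 0.0446 ff 41.5 F [ 0.4 -0.2 -1.7]
delta tool now [ 0.3  0.7 16.3] turn tz -0.0  delta after turn [ 0.3  0.6 16.3]
```

View pics/s1.png

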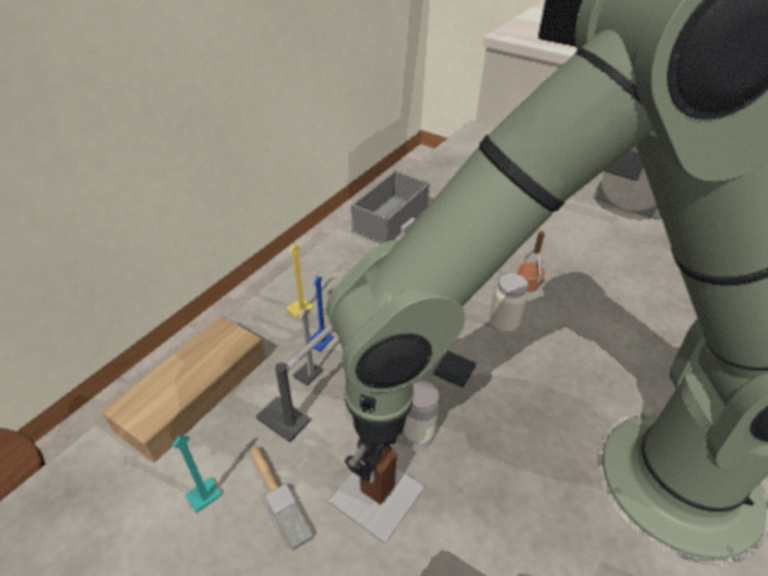

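The block (380,470) is upright above the plate. Lower, release and rise.

```bash
python3 -m crank '0.03 0 0 0.004 0 0 0;0.03 0 0 0.004 0 0 0;0.03 0 0 0.003 0 0 0;0.03 0 0 0.002 0 0 0;0.03 0 0 0.001 0 0 0;0.03 0 0 0.001 0 0 0;0.03 0 0 0.001 0 0 0;0.03 0 0 0 0 0 0'
```

```text
clock: 7.53
position: [0.4404, 0.3313, 0.1013]
tool_rot: [-3.142, -0.0, -0.035]
force: [-0.3, 0.1, -1.7]
grip_width: 0.0445
finger_force: 41.7
```

```bash
python3 -m crank '0.03 0 0 0.0007 0 0 0;0.03 0 0 0.0007 0 0 0;0.03 0 0 0 0 0 0;0.06 0 0 0 0 0 0;0.06 0 0 0 0 0 0;0.06 0 0 0 0 0 0;0.07 0 0 0 0 0 0;0.07 0 0 0 0 0 0'
python3 -m crank '0.07 0 0 -0.010 0 0 0;0.07 0 0 -0.020 0 0 0;0.07 0 0 -0.025 0 0 0;0.07 0 0 -0.025 0 0 0;0.07 0 0 -0.025 0 0 0;0.07 0 0 -0.025 0 0 0;0.07 0 0 -0.020 0 0 0;0.07 0 0 -0.010 0 0 0'
python3 - <<'E'
from h import *
s=state();f=grab_frame('wrist');W=cloud(f,s);save(f,'w2.png');x,y,z=W[...,0],W[...,1],W[...,2]
q=W[(z>.1)&(z<.13)&(np.hypot(x-.441,y-.331)<.05)];print(len(q),q.mean(0),cv2.minAreaRect((q[:,:2]*1000).astype(np.float32)))
for yw in(54,-36): go(.4335,-.3365,.26,yw)
E
```

```text
clock: 8.2
position: [0.4404, 0.3313, 0.0998]
tool_rot: [3.141, 0.0, -0.035]
force: [-0.4, 0.3, 0.6]
grip_width: 0.0699
finger_force: 0.0
clock: 8.87
position: [0.4409, 0.3317, 0.2632]
tool_rot: [-3.139, -0.002, -0.035]
force: [-0.3, 0.8, 0.1]
grip_width: 0.07
finger_force: 0.0
2992 [0.44211289 0.33105537 0.11595343] ((440.3388671875, 331.0705871582031), (45.00611114501953, 44.537322998046875), 88.09732055664062)
t 8.9 pos [0.4411 0.3319 0.2637] yaw -2.0 tilt [-179.8   -0.2] w 0.0698 ff 0.0 F [0.3 0.6 2.3]
delta tool now [ 15.9 668.3   1.8] turn tz -56.0  delta after turn [-545.2  386.7    3.7]
t 8.9 pos [0.4411 0.3319 0.2637] yaw -2.0 tilt [-179.8   -0.2] w 0.0698 ff 0.0 F [0.3 0.6 2.3]
delta tool now [ 15.9 668.3   1.8] turn tz 34.0  delta after turn [386.7 545.2   3.7]
```

Block stands on the plate at (0.440, 0.331), top at 118 mm. Now to the cup.

```bash
python3 -m crank '0.07 0 0.020 0 0 0 0;0.07 0.001 0.028 0 0 0 0;0.07 0.001 0.028 0 0 0 0;0.07 0.001 0.028 0 0 0 0;0.07 0.001 0.028 0 0 0 0;0.07 0.001 0.028 0 0 0 0;0.07 0.001 0.028 0 0 0 0;0.07 0.001 0.028 0 0 0 0' >/dev/null
python3 -m crank '0.07 0.001 0.028 0 0 0 0;0.07 0.001 0.028 0 0 0 0;0.07 0.001 0.028 0 0 0 0;0.07 0.001 0.028 0 0 0 0;0.07 0.001 0.028 0 0 0 0;0.07 0.001 0.028 0 0 0 0;0.07 0.001 0.028 0 0 0 0;0.07 0.001 0.028 0 0 0 0' >/dev/null
python3 -m crank '0.07 0.001 0.028 0 0 0 0;0.07 0.001 0.028 0 0 0 0;0.07 0.001 0.028 0 0 0 0;0.07 0.001 0.028 0 0 0 0;0.07 0 0.028 0 0 0 0;0.07 0 0.028 0 0 0 0;0.07 0 0.028 0 0 0 0;0.07 0 0.028 0 0 0 0' >/dev/null
python3 -m crank '0.07 0 0 0 0 0 -7;0.07 0 0 0 0 0 -7;0.07 0 0 0 0 0 -7;0.07 0 0 0 0 0 -7;0.07 0 0 0 0 0 -7;0.07 0 0 0 0 0 -7;0.07 0 0 0 0 0 -7;0.07 0 0 0 0 0 -7'
python3 - <<'E'
from h import *
s=state();f=grab_frame('wrist');W=cloud(f,s);save(f,'w3.png');x,y,z=W[...,0],W[...,1],W[...,2]
r=np.hypot(x-.4335,y+.3365)
q=W[(z>.158)&(z<.172)&(r<.025)];c=(q.min(0)+q.max(0))/2;print('griptop',len(q),c,q.mean(0))
q=W[(z>.06)&(z<.104)&(r<.045)];d=q[:,:2]-c[:2];v=np.linalg.svd(d)[2];print('bail',len(q),np.degrees(np.arctan2(v[0,1],v[0,0])))
q=W[(z>.04)&(z<.056)&(r<.05)];print('rim',len(q),cv2.minEnclosingCircle((q[:,:2]*1000).astype(np.float32)))
go(c[0],c[1],.137,54)
E
```

```text
clock: 11.58
position: [0.4359, -0.3327, 0.2593]
tool_rot: [-3.141, -0.0, 0.949]
force: [-0.4, -0.1, -0.2]
grip_width: 0.07
finger_force: 0.0
griptop 422 [ 0.4333718  -0.33784575  0.1616521 ] [ 0.43387154 -0.33708546  0.16310629]
bail 343 -36.30434692606385
rim 811 ((434.60772705078125, -336.63134765625), 35.3839111328125)
t 11.6 pos [ 0.4358 -0.3328  0.2594] yaw 54.9 tilt [-179.9    0. ] w 0.0702 ff 0.0 F [1.1 0.5 0.4]
delta tool now [ -5.5   1.  122.3] turn tz 0.9  delta after turn [ -5.5   1.  122.4]
```

View pics/w3.png

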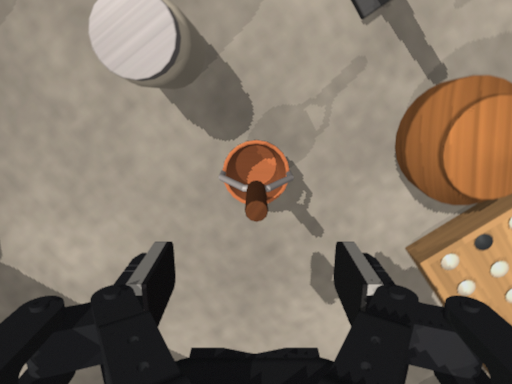

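The wrist view shows the cup at (257,178) with its bail in line with the finger axis and its grip between the fingers. Descend and grip.

```bash
python3 -m crank '0.07 -0.005 0.001 0.010 0 0 0.7;0.07 0 0 0.018 0 0 0;0.07 0 0 0.020 0 0 0;0.07 0 0 0.020 0 0 0;0.07 0 0 0.020 0 0 0;0.07 0 0 0.018 0 0 0;0.07 0 0 0.012 0 0 0;0.07 0 0 0.004 0 0 0' >/dev/null
python3 -m crank '0.04 0 0 0 0 0 0;0.03 0 0 0 0 0 0;0.02 0 0 0 0 0 0;0.005 0 0 0 0 0 0;0.005 0 0 0 0 0 0;0.005 0 0 0 0 0 0;0.005 0 0 0 0 0 0;0.005 0 0 0 0 0 0' 60
python3 -m crank '0.005 0 0 -0.010 0 0 0;0.005 0 0 -0.020 0 0 0;0.005 0 0 -0.025 0 0 0;0.005 0 0 -0.025 0 0 0;0.005 0 0 -0.025 0 0 0;0.005 0 0 -0.025 0 0 0;0.005 0 0 -0.020 0 0 0;0.005 0 0 -0.010 0 0 0'
python3 - <<'E'
from h import *
# seat: bar axis at carrier
lug=np.array([.6455,.0373]); psi=-.0457; rx=np.array([np.cos(psi),np.sin(psi)]); seat=lug-.07*rx; print('seat',seat)
pre=seat-.075*rx
go(pre[0],pre[1],.31,-2.6);
E
```

```text
clock: 12.97
position: [0.4342, -0.3378, 0.1387]
tool_rot: [3.141, -0.0, 0.93]
force: [-1.9, 0.8, 6.5]
grip_width: 0.0146
finger_force: 58.3
clock: 13.63
position: [0.4344, -0.3379, 0.3012]
tool_rot: [3.138, -0.0, 0.93]
force: [-0.0, 0.2, -2.5]
grip_width: 0.0147
finger_force: 58.8
seat [0.57557308 0.04049789]
t 13.6 pos [ 0.4344 -0.3379  0.3012] yaw 53.3 tilt [179.8  -0. ] w 0.0147 ff 58.8 F [-0.   0.2 -2.5]
delta tool now [ 345.7 -175.2   -9.3] turn tz 55.9  delta after turn [  48.9 -384.5   -8.8]
```

```bash
python3 -m crank '0.005 0 0 -0.001 0 0 5;0.005 0 0 -0.001 0 0 7;0.005 0 0 -0.001 0 0 7;0.005 0 0 -0.001 0 0 7;0.005 0 0 -0.001 0 0 7;0.005 0 0 0 0 0 7;0.005 0 0 0 0 0 7;0.005 0 0 0 0 0 6' >/dev/null
python3 -m crank '0.005 0.001 -0.010 0 0 0 3;0.005 0.002 -0.018 0 0 0 0;0.005 0.003 -0.025 0 0 0 0;0.005 0.003 -0.025 0 0 0 0;0.005 0.003 -0.025 0 0 0 0;0.005 0.003 -0.025 0 0 0 0;0.005 0.003 -0.025 0 0 0 0;0.005 0.003 -0.025 0 0 0 0' >/dev/null
python3 -m crank '0.005 0.004 -0.025 0 0 0 0;0.005 0.004 -0.025 0 0 0 0;0.005 0.004 -0.025 0 0 0 0;0.005 0.004 -0.025 0 0 0 0;0.005 0.004 -0.025 0 0 0 0;0.005 0.004 -0.025 0 0 0 0;0.005 0.004 -0.025 0 0 0 0;0.005 0.002 -0.015 0 0 0 0'
python3 -m crank '0.005 0 0 0 0 0 0;0.005 0 0 0 0 0 0;0.005 0 0 0 0 0 0;0.005 0 0 0 0 0 0;0.005 0 0 0 0 0 0;0.005 0 0 0 0 0 0;0.005 0 0 0 0 0 0;0.005 0 0 0 0 0 0' >/dev/null
python3 - <<'E'
from h import *
s=state();f=grab_frame('wrist');W=cloud(f,s);save(f,'w4.png');x,y,z=W[...,0],W[...,1],W[...,2]
p=s['position']
q=W[(z>.2)&(z<.235)&(abs(x-.646)<.03)&(abs(y-.037)<.05)&(abs(z-.227)<.004)]
print('lugtop',len(q),cv2.minAreaRect((q[:,:2]*1000).astype(np.float32)))
q=W[(z>.145)&(z<.195)&(abs(x-.575)<.04)&(abs(y-.04)<.02)];print('hook',len(q))
for a in np.arange(.545,.62,.008):
    k=q[abs(q[:,0]-a)<.004]; print(round(a,3),np.round(k.mean(0),4),round(k[:,2].max(),4)) if len(k) else 0
fz=p[2]-.1387; r=np.hypot(x-p[0],y-p[1])
q=W[(z>fz+.062)&(z<fz+.104)&(r<.045)];print('bail',len(q)); 
if len(q)>10:
    d=q[:,:2]-p[:2];v=np.linalg.svd(d)[2];print(np.degrees(np.arctan2(v[0,1],v[0,0])),q[:,:2].mean(0)-p[:2])
q=W[(z>fz+.04)&(z<fz+.055)&(r<.05)];print('rim',len(q),cv2.minEnclosingCircle((q[:,:2]*1000).astype(np.float32)) if len(q)>5 else 0)
go(.5005,.044,.31,-2.6)
E
```

```text
clock: 15.63
position: [0.5018, 0.0304, 0.3028]
tool_rot: [-3.141, 0.0, -0.045]
force: [0.1, 0.9, -3.3]
grip_width: 0.0144
finger_force: 58.8
lugtop 0 ((0.0, 0.0), (0.0, 0.0), 0.0)
hook 1000
0.553 [0.556  0.0406 0.1833] 0.1853
0.561 [0.5611 0.0406 0.1811] 0.1854
0.569 [0.569  0.0401 0.1722] 0.1788
0.577 [0.5771 0.0399 0.1639] 0.169
0.585 [0.585  0.0396 0.1637] 0.1667
0.593 [0.5931 0.0391 0.1655] 0.1678
0.601 [0.6009 0.0391 0.1673] 0.1705
0.609 [0.609  0.0385 0.1692] 0.1722
0.617 [0.6141 0.0384 0.1701] 0.1718
bail 801
-92.3852045110678 [ 4.81589016e-04 -2.29353928e-05]
rim 1300 ((502.1929931640625, 27.411237716674805), 35.390838623046875)
t 16.4 pos [0.5018 0.0275 0.3029] yaw -2.7 tilt [-180.   -0.] w 0.0147 ff 58.8 F [-0.1  0.2 -3.1]
delta tool now [ -2.1 -16.4  -7.1] turn tz -0.1  delta after turn [ -2.1 -16.4  -7.1]
```

View pics/w4.png

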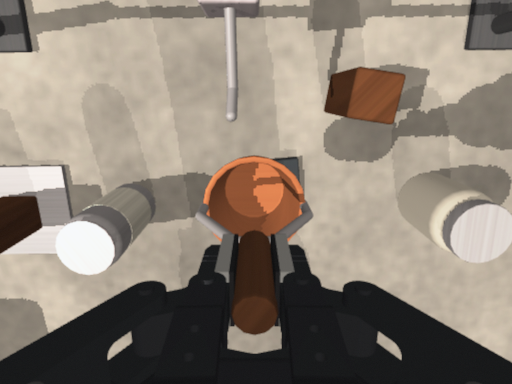

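The cup hangs level in the grip at (255,205) with its bail across the hook's direction. Hook tip is at (231,118). Line up, lower to threading height, then thread.

```bash
python3 -m crank '0.005 -0.005 -0.006 0 0 0 0;0.005 -0.005 -0.006 0 0 0 0;0.005 0 -0.0035 0.008 0 0 0;0.005 0 0 0.015 0 0 0;0.005 0 0 0.016 0 0 0;0.005 0 0 0.016 0 0 0;0.005 0 0 0.011 0 0 0;0.005 0 0 0.005 0 0 0'
python3 -m crank '0.005 0.004 0 0 0 0 0;0.005 0.008 0 0 0 0 0;0.005 0.010 0 0 0 0 0;0.005 0.010 0 0 0 0 0;0.005 0.010 0 0 0 0 0;0.005 0.005 0 0 0 0 0;0.005 0 0 0 0 0 0;0.005 0 0 0 0 0 0'
python3 -c "
from h import *
f=grab_frame('side'); cv2.imwrite('pics/s2.png',cv2.resize(f['pixels'][140:300,180:380,::-1],None,fx=3.5,fy=3.5))
go(.578,.0403,.232,-2.6)"
```

```text
clock: 17.02
position: [0.4917, 0.044, 0.2301]
tool_rot: [3.141, 0.002, -0.046]
force: [-0.1, -0.4, -2.0]
grip_width: 0.0144
finger_force: 58.9
clock: 17.68
position: [0.5395, 0.0413, 0.2317]
tool_rot: [3.142, 0.0, -0.047]
force: [-1.1, 0.6, -2.8]
grip_width: 0.0147
finger_force: 58.9
t 17.7 pos [0.5392 0.0414 0.2318] yaw -2.7 tilt [180.   0.] w 0.0147 ff 58.9 F [-0.3  0.1 -2.6]
delta tool now [38.8 -0.8 -0.2] turn tz -0.1  delta after turn [38.8 -0.7 -0.2]
```

View pics/s2.png

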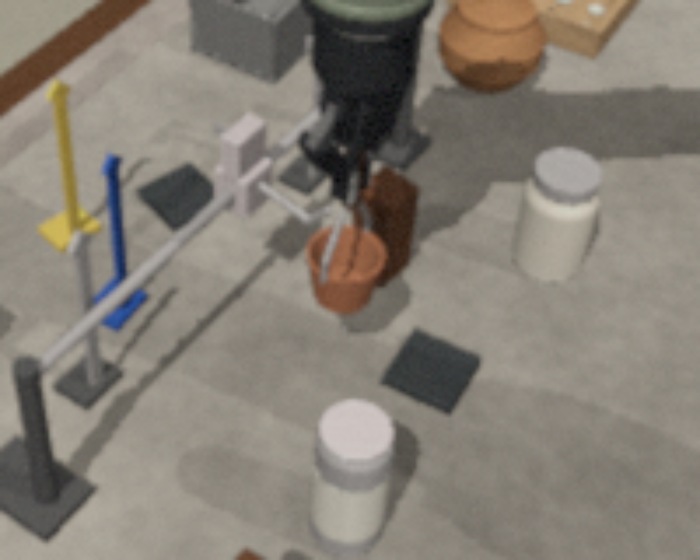

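The hook tip (325,212) is about to enter the bail opening. Advance and lower.

```bash
python3 -m crank '0.005 0.004 0 0 0 0 0;0.005 0.007 0 0 0 0 0;0.005 0.008 0 0 0 0 0;0.005 0.008 0 0 0 0 0;0.005 0.007 0 0 0 0 0;0.005 0.004 0 0 0 0 0;0.005 0 0 0 0 0 0;0.005 0 0 0 0 0 0'
python3 -m crank '0.005 0 0 0.003 0 0 0;0.005 0 0 0.005 0 0 0;0.005 0 0 0.005 0 0 0;0.005 0 0 0.005 0 0 0;0.005 0 0 0.004 0 0 0;0.005 0 0 0.003 0 0 0;0.005 0 0 0.002 0 0 0;0.005 0 0 0 0 0 0'
python3 -c "
from h import *
go(.578,.0403,.201,-2.6)"
```

```text
clock: 18.4
position: [0.5774, 0.0396, 0.2317]
tool_rot: [3.142, 0.0, -0.047]
force: [-0.1, -0.4, -3.7]
grip_width: 0.0145
finger_force: 58.9
clock: 19.07
position: [0.5779, 0.0396, 0.2048]
tool_rot: [-3.141, -0.001, -0.047]
force: [3.1, 0.0, -2.1]
grip_width: 0.0145
finger_force: 59.1
t 19.1 pos [0.5779 0.0396 0.2048] yaw -2.7 tilt [-1.8e+02 -1.0e-01] w 0.0145 ff 59.1 F [ 3.1  0.  -2.1]
delta tool now [ 0.  -0.7  3.8] turn tz -0.1  delta after turn [ 0.  -0.7  3.8]
```

```bash
python3 -m crank '0.005 0.001 0 0 0 0 0;0.005 0.001 0 0 0 0 0;0.005 0.001 0 0 0 0 0;0.005 0 0 0.001 0 0 0;0.005 0 0 0.001 0 0 0;0.005 0 0 0.001 0 0 0;0.005 0 0 0 0 0 0;0.005 0 0 0 0 0 0'
```

```text
clock: 19.73
position: [0.5807, 0.0394, 0.202]
tool_rot: [-3.142, -0.0, -0.047]
force: [2.6, 0.4, -0.9]
grip_width: 0.0147
finger_force: 59.1
```

```bash
python3 -m crank '0.005 0.001 0 0 0 0 0;0.005 0 0 0.001 0 0 0;0.005 0 0 0 0 0 0;0.005 0 0 0.0005 0 0 0;0.005 0 0 0 0 0 0;0.005 0 0 0.0005 0 0 0;0.005 0 0 0 0 0 0;0.005 0 0 0 0 0 0'
```

```text
clock: 20.4
position: [0.5818, 0.0394, 0.2008]
tool_rot: [-3.141, -0.001, -0.047]
force: [-2.3, -1.0, 12.4]
grip_width: 0.0144
finger_force: 60.3
```

Seated (12 N upward). Ease off 0.7 mm, then open slowly.

```bash
python3 -m crank '0.005 0 0 -0.0004 0 0 0;0.005 0 0 -0.0003 0 0 0;0.005 0 0 0 0 0 0;0.016 0 0 0 0 0 0;0.018 0 0 0 0 0 0;0.020 0 0 0 0 0 0;0.022 0 0 0 0 0 0;0.024 0 0 0 0 0 0' 20
python3 -m crank '0.028 0 0 0 0 0 0;0.032 0 0 0 0 0 0;0.036 0 0 0 0 0 0;0.04 0 0 0 0 0 0;0.045 0 0 0 0 0 0;0.05 0 0 0 0 0 0;0.05 0 0 0 0 0 0;0.05 0 0 0 0 0 0'
python3 - <<'E'
from h import *
s=state();f=grab_frame('wrist');W=cloud(f,s);save(f,'w5.png');x,y,z=W[...,0],W[...,1],W[...,2]
q=W[(z>.19)&(z<.24)&(np.hypot(x-.58,y-.04)<.03)];print('grip',len(q),q.max(0),q.mean(0))
go(.58,.04,.3)
E
```

```text
clock: 21.07
position: [0.5814, 0.0394, 0.2005]
tool_rot: [3.142, 0.0, -0.047]
force: [-0.5, 0.4, -0.3]
grip_width: 0.024
finger_force: 0.0
clock: 21.73
position: [0.5815, 0.0394, 0.2006]
tool_rot: [-3.142, -0.0, -0.047]
force: [-0.4, 0.2, 0.4]
grip_width: 0.0499
finger_force: 0.0
grip 6489 [0.59540202 0.06781471 0.23997571] [0.58495023 0.03990445 0.21525926]
t 21.8 pos [0.5814 0.0394 0.2006] yaw -2.7 tilt [-180.    0.] w 0.0503 ff 0.0 F [-0.1 -1.2  0.1]
delta tool now [ -1.5  -0.5 -99.4]
```

View pics/w5.png

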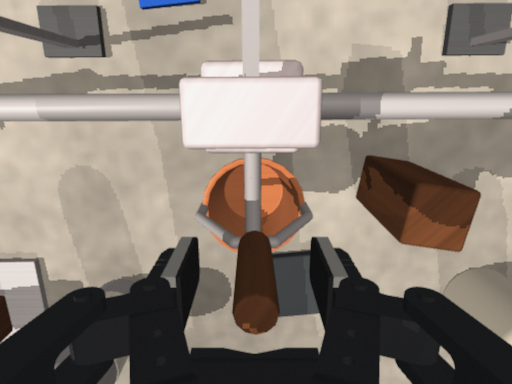

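The cup hangs on the hook with its bail over the rod at (253,232), and the fingers are clear of the grip. Rise, then move over the lug.

```bash
python3 -m crank '0.05 0 0 -0.004 0 0 0;0.05 0 0 -0.010 0 0 0;0.05 0 0 -0.016 0 0 0;0.05 0 0 -0.020 0 0 0;0.06 0 0 -0.020 0 0 0;0.07 0 0 -0.018 0 0 0;0.07 0 0 -0.012 0 0 0;0.07 0 0 0 0 0 0'
python3 -m crank '0.07 0.004 0 0 0 0 0;0.07 0.010 0 0 0 0 0;0.07 0.012 0 0 0 0 0;0.07 0.012 0 0 0 0 0;0.07 0.012 0 0 0 0 0;0.07 0.009 0 0 0 0 0;0.07 0.004 0 0 0 0 0;0.07 0 0 0 0 0 0'
python3 - <<'E'
from h import *
s=state();f=grab_frame('wrist');W=cloud(f,s);x,y,z=W[...,0],W[...,1],W[...,2]
q=W[(abs(z-.227)<.004)&(abs(x-.646)<.03)&(abs(y-.037)<.04)];print('lugtop',len(q),cv2.minAreaRect((q[:,:2]*1000).astype(np.float32)) if len(q)>4 else 0)
q=W[(z>.17)&(z<.21)&(x>.68)&(x<.73)&(abs(y-.19)<.03)];print('mark',len(q),q.mean(0) if len(q) else 0, q[q[:,2]>.193].mean(0) if len(q) else 0)
f=grab_frame('top');W=cloud(f);x,y,z=W[...,0],W[...,1],W[...,2]
q=W[(x>.67)&(x<.73)&(abs(y-.19)<.03)&(z>.193)&(z<.21)];print('mark top',len(q),q.mean(0) if len(q) else 0)
go(.6455,.037,.215,-2.6)
E
```

```text
clock: 22.45
position: [0.5824, 0.0395, 0.3041]
tool_rot: [-3.141, -0.004, -0.047]
force: [0.2, 0.5, 0.5]
grip_width: 0.0699
finger_force: 0.0
clock: 23.12
position: [0.6447, 0.0363, 0.2996]
tool_rot: [3.141, 0.001, -0.047]
force: [-0.5, 0.2, 0.9]
grip_width: 0.07
finger_force: 0.0
lugtop 1985 ((646.4744873046875, 37.30127716064453), (40.01823425292969, 19.817501068115234), 87.61388397216797)
mark 436 [0.70099768 0.18702995 0.18981587] [0.70074702 0.18915209 0.1959071 ]
mark top 19 [0.70003549 0.18961608 0.19604528]
t 23.2 pos [0.644  0.0364 0.3001] yaw -2.7 tilt [1.8e+02 1.0e-01] w 0.0703 ff 0.0 F [ 0.   0.  -1.2]
delta tool now [ 1.5 -0.7 85.1] turn tz -0.1  delta after turn [ 1.5 -0.6 85.1]
```

```bash
python3 -m crank '0.07 0.002 -0.001 0.008 0 0 0;0.07 0 0 0.012 0 0 0;0.07 0 0 0.014 0 0 0;0.07 0 0 0.015 0 0 0;0.07 0 0 0.015 0 0 0;0.07 0 0 0.012 0 0 0;0.07 0 0 0.008 0 0 0;0.07 0 0 0 0 0 0'
python3 -m crank '0.06 0 0 0 0 0 0;0.055 0 0 0 0 0 0;0.05 0 0 0 0 0 0;0.046 0 0 0 0 0 0;0.043 0 0 0 0 0 0;0.04 0 0 0 0 0 0;0.038 0 0 0 0 0 0;0.036 0 0 0 0 0 0' 20
```

```text
clock: 23.88
position: [0.6455, 0.0373, 0.2145]
tool_rot: [3.141, 0.003, -0.047]
force: [-0.3, 0.0, -0.9]
grip_width: 0.0703
finger_force: 0.0
clock: 24.55
position: [0.6465, 0.0374, 0.217]
tool_rot: [-3.142, -0.0, -0.047]
force: [-1.2, -0.3, 5.9]
grip_width: 0.0397
finger_force: 20.3
```

```bash
python3 -m crank '0.036 0 -0.0005 0 0 0 0;0.036 0 -0.001 0 0 0 0;0.036 0 -0.0015 0 0 0 0;0.036 0 -0.002 0 0 0 0;0.036 0 -0.0025 0 0 0 0;0.036 0 -0.003 0 0 0 0;0.036 0 -0.0035 0 0 0 0;0.036 0 -0.004 0 0 0 0'
python3 -m crank '0.036 0 -0.0045 0 0 0 0;0.036 0 -0.005 0 0 0 0;0.036 0 -0.005 0 0 0 0;0.036 0 -0.005 0 0 0 0;0.036 0 -0.005 0 0 0 0;0.036 0 -0.005 0 0 0 0;0.036 0 -0.005 0 0 0 0;0.036 0 -0.005 0 0 0 0'
python3 -c "
from h import *
go(.6465,.0374,.217)"
```

```text
clock: 25.22
position: [0.6473, 0.0549, 0.217]
tool_rot: [3.141, -0.0, -0.048]
force: [-3.1, -1.9, 6.2]
grip_width: 0.0398
finger_force: 20.5
clock: 25.88
position: [0.649, 0.0947, 0.217]
tool_rot: [3.141, 0.0, -0.047]
force: [-4.1, -3.3, 8.0]
grip_width: 0.0397
finger_force: 20.6
t 25.9 pos [0.649  0.0947 0.217 ] yaw -2.7 tilt [180.   0.] w 0.0397 ff 20.6 F [-4.1 -3.3  8. ]
delta tool now [ 0.2 57.3  0. ]
```

```bash
python3 -m crank '0.036 0 -0.005 0 0 0 0;0.036 0 -0.005 0 0 0 0;0.036 0 -0.005 0 0 0 0;0.036 0 -0.005 0 0 0 0;0.036 0 -0.005 0 0 0 0;0.036 0 -0.005 0 0 0 0;0.036 0 -0.005 0 0 0 0;0.036 0 -0.005 0 0 0 0'
python3 -m crank '0.036 0 -0.005 0 0 0 0;0.036 0 -0.005 0 0 0 0;0.036 0 -0.005 0 0 0 0;0.036 0 -0.005 0 0 0 0;0.036 0 -0.005 0 0 0 0;0.036 0 -0.0045 0 0 0 0;0.036 0 -0.004 0 0 0 0;0.036 0 -0.0035 0 0 0 0'
python3 -m crank '0.036 0 -0.003 0 0 0 0;0.036 0 -0.0025 0 0 0 0;0.036 0 -0.002 0 0 0 0;0.036 0 -0.0015 0 0 0 0;0.036 0 -0.001 0 0 0 0;0.036 0 -0.0005 0 0 0 0;0.036 0 0 0 0 0 0;0.036 0 0 0 0 0 0'
python3 - <<'E'
from h import *
s=state()
for n in('wrist','side','top'):
    f=grab_frame(n);W=cloud(f,s);save(f,n+'6.png');x,y,z=W[...,0],W[...,1],W[...,2]
    q=W[(z>.17)&(z<.21)&(x>.69)&(x<.73)&(abs(y-.19)<.03)];print(n,'mark',len(q),q.mean(0) if len(q) else 0, q[q[:,2]>.193].mean(0) if len(q) else 0)
    q=W[(z>.205)&(z<.23)&(x>.662)&(x<.70)&(abs(y-.19)<.05)];print('fin',len(q),q.mean(0) if len(q) else 0,q.max(0) if len(q) else 0)
go(.6465,.0374,.217)
E
```

```text
clock: 26.55
position: [0.6507, 0.1348, 0.217]
tool_rot: [3.141, 0.001, -0.047]
force: [-5.7, -1.7, 7.6]
grip_width: 0.0397
finger_force: 20.7
clock: 27.22
position: [0.6523, 0.1719, 0.217]
tool_rot: [3.141, 0.001, -0.047]
force: [-6.6, -1.4, 9.6]
grip_width: 0.0396
finger_force: 20.8
clock: 27.88
position: [0.6528, 0.1824, 0.217]
tool_rot: [-3.141, 0.001, -0.047]
force: [-7.3, -0.3, 9.8]
grip_width: 0.0396
finger_force: 20.7
wrist mark 1037 [0.70119522 0.19085818 0.19045204] [0.70070091 0.19100368 0.19583621]
fin 2749 [0.66581645 0.18613817 0.21687186] [0.68346734 0.20852552 0.22998705]
side mark 31 [0.70122564 0.1943925  0.18414005] [0.70117203 0.19799611 0.19538015]
fin 7 [0.66552132 0.18817134 0.2212392 ] [0.68054354 0.2145741  0.22711894]
top mark 0 0 0
fin 0 0 0
t 28.0 pos [0.6528 0.1824 0.217 ] yaw -2.7 tilt [-1.8e+02  1.0e-01] w 0.0397 ff 20.7 F [-6.2 -0.5  8.9]
delta tool now [  0.6 145.1  -0. ]
```

View pics/wrist6.png

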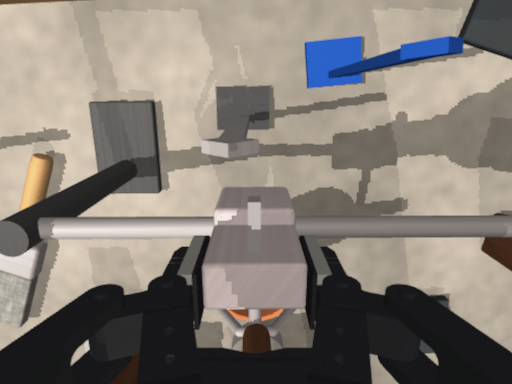

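The wrist view shows the fin at column 254 and the diamond head centred near column 229, so the carrier must go a little further left. Measure the rest in rail coordinates.

Run:
```python
from h import *
s=state();f=grab_frame('wrist');W=cloud(f,s);psi=-.0465
ry=np.array([-np.sin(psi),np.cos(psi)]);Y=W[...,:2]@ry;x,y,z=W[...,0],W[...,1],W[...,2]
m=(x>.67)&(x<.70)&(z>.2)&(z<.23)&(abs(y-.18)<.03);print('fin',m.sum(),Y[m].mean(),(Y[m].min()+Y[m].max())/2,W[m].max(0))
m=(x>.69)&(x<.72)&(z>.175)&(z<.21)&(abs(y-.19)<.03)
for a in (.176,.18,.184,.188,.192,.196,.2):
    k=m&(abs(z-a)<.002); print(a,k.sum(),(Y[k].min()+Y[k].max())/2 if k.any() else 0, np.ptp(Y[k]) if k.any() else 0)
p=np.array(s['position'][:2]);print('tcp Y',p@ry)
```

```text
fin 481 0.212803031499176 0.2127688852939315 [0.68338366 0.18419369 0.21735491]
0.176 15 0.22323834688956345 0.011446623351099167
0.18 32 0.2232882937229108 0.012655164075807662
0.184 74 0.22367499961855591 0.02549441242309644
0.188 273 0.22359740125238534 0.025318350768609665
0.192 286 0.22330367055218753 0.018499969329135862
0.196 273 0.22340962764831196 0.011057697431123448
0.2 46 0.22391282873647514 0.003330112753063552
tcp Y 0.21252649537704793
```

```bash
python3 -m crank '0.036 0 -0.001 0 0 0 0;0.036 -0.0005 -0.002 0 0 0 0;0.036 -0.0005 -0.002 0 0 0 0;0.036 0 -0.002 0 0 0 0;0.036 0 -0.002 0 0 0 0;0.036 0 -0.0012 0 0 0 0;0.036 0 -0.0006 0 0 0 0;0.036 0 0 0 0 0 0'
cat > m.py <<'E'
from h import *
s=state();f=grab_frame('wrist');W=cloud(f,s);psi=-.0465
ry=np.array([-np.sin(psi),np.cos(psi)]);Y=W[...,:2]@ry;x,y,z=W[...,0],W[...,1],W[...,2]
m=(x>.67)&(x<.69)&(z>.205)&(z<.224)&(abs(y-.19)<.03);print('fin',m.sum(),Y[m].mean(),(Y[m].min()+Y[m].max())/2)
m=(x>.69)&(x<.72)&(z>.186)&(z<.2)&(abs(y-.19)<.03);print('mark',m.sum(),(Y[m].min()+Y[m].max())/2,Y[m].mean())
m=(z>.2)&(z<.24)&(np.hypot(x-.588,y-.195)<.03);print('cupgrip',m.sum(),W[m].mean(0) if m.any() else 0)
E
python3 m.py
```

```text
clock: 28.75
position: [0.6531, 0.1932, 0.217]
tool_rot: [-3.141, -0.001, -0.047]
force: [0.3, -0.5, 6.3]
grip_width: 0.0395
finger_force: 20.4
fin 495 0.22356878769062458 0.22356289944230265
mark 876 0.2237085095611832 0.2235911963663172
cupgrip 0 0
```

Aligned within 0.2 mm. Release evenly, rise, and check.

```bash
python3 -m crank '0.040 0 0 0 0 0 0;0.042 0 0 0 0 0 0;0.045 0 0 0 0 0 0;0.05 0 0 0 0 0 0;0.055 0 0 0 0 0 0;0.06 0 0 0 0 0 0;0.065 0 0 0 0 0 0;0.07 0 0 0 0 0 0'
python3 -m crank '0.07 0 0 -0.006 0 0 0;0.07 0 0 -0.012 0 0 0;0.07 0 0 -0.016 0 0 0;0.07 0 0 -0.018 0 0 0;0.07 0 0 -0.016 0 0 0;0.07 0 0 -0.012 0 0 0;0.07 0 0 -0.008 0 0 0;0.07 0 0 0 0 0 0' 
python3 m.py
python3 -m crank '0.07 -0.02 0 -0.01 0 0 0;0.07 -0.03 0 0 0 0 0;0.07 -0.03 0 0 0 0 0;0.07 -0.03 0 0 0 0 0;0.07 -0.03 0 0 0 0 0;0.07 -0.02 0 0 0 0 0;0.07 0 0 0 0 0 0;0.07 0 0 0 0 0 0' >/dev/null
python3 m.py
python3 -c "
from h import *
save(grab_frame('wrist'),'w7.png')
go(.5,.2,.3)"
```

```text
clock: 29.47
position: [0.6528, 0.193, 0.2165]
tool_rot: [3.142, 0.0, -0.047]
force: [0.1, -0.0, -0.0]
grip_width: 0.0698
finger_force: 0.0
clock: 30.13
position: [0.6533, 0.1932, 0.3067]
tool_rot: [-3.141, -0.002, -0.047]
force: [0.2, -0.6, -0.5]
grip_width: 0.07
finger_force: 0.0
fin 183 0.22333045044519537 0.22331451332478608
mark 331 0.22363166370329085 0.2234175478461288
cupgrip 740 [0.59111521 0.19487263 0.21932972]
t 30.9 pos [0.4934 0.2004 0.3142] yaw -2.7 tilt [180.   0.] w 0.0698 ff 0.0 F [ 0.3 -0.8  0.4]
delta tool now [ 6.6  0.1 14.2] m.py:4: RuntimeWarning: Mean of empty slice.
  m=(x>.67)&(x<.69)&(z>.205)&(z<.224)&(abs(y-.19)<.03);print('fin',m.sum(),Y[m].mean(),(Y[m].min()+Y[m].max())/2)
  ret = ret.dtype.type(ret / rcount)
Traceback (most recent call last):
  File "m.py", line 4, in <module>
    m=(x>.67)&(x<.69)&(z>.205)&(z<.224)&(abs(y-.19)<.03);print('fin',m.sum(),Y[m].mean(),(Y[m].min()+Y[m].max())/2)
                                                                                          ~~~~~~~~^^
ValueError: zero-size array to reduction operation minimum which has no identity
```

View pics/w7.png

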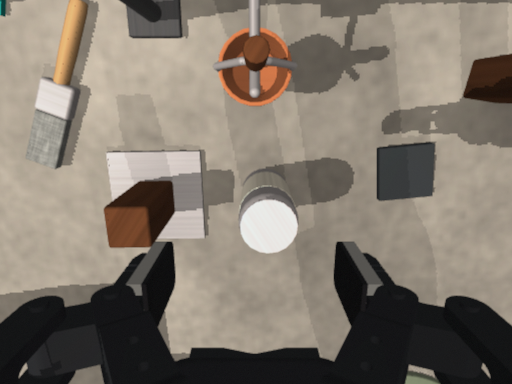

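The cup hangs on the hook at (255,60), the block stands on the plate at (140,215), and the can is untouched. I'll wait briefly, check it is still, and hand in.

```bash
for i in 1 2 3; do python3 -m crank '0.07 0 0 0 0 0 0;0.07 0 0 0 0 0 0;0.07 0 0 0 0 0 0;0.07 0 0 0 0 0 0;0.07 0 0 0 0 0 0;0.07 0 0 0 0 0 0;0.07 0 0 0 0 0 0;0.07 0 0 0 0 0 0' >/dev/null
python3 -c "
from h import *
for i in range(3):
    s=state();W=cloud(grab_frame('wrist'),s);x,y,z=W[...,0],W[...,1],W[...,2]
    m=(z>.2)&(z<.24)&(np.hypot(x-.588,y-.195)<.03);print(round(s['clock'],2),m.sum(),np.round(W[m].mean(0),4))
"; done; python3 -c "
from workcell import bot
print(bot.job_done())"
```

```text
31.62 684 [0.5867 0.195  0.2246]
31.67 690 [0.5867 0.1949 0.2246]
31.72 690 [0.5867 0.195  0.2246]
32.43 689 [0.5867 0.195  0.2246]
32.48 691 [0.5867 0.195  0.2245]
32.53 689 [0.5867 0.195  0.2246]
33.25 687 [0.5867 0.195  0.2246]
33.3 690 [0.5867 0.1949 0.2246]
33.35 692 [0.5867 0.195  0.2245]
the job is handed in; nothing more can be done
None
```

I handed the job in at about 33 s: the left walnut block stands upright on the gauge plate, the cup hangs still and released on the hook, and the pointer measured within about 0.3 mm of the mark tip.

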